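Drop two bearings into their fixture pockets and throw the keeper lever into its notch

TASK

Slide each of the two bearings across the fixture plate, without lifting it off, so that it drops flat into the pocket of its own size. Then swing the keeper lever round over them until its pointer stands in the middle of the notch, and leave the other things on the bench alone.

Things in the scene. Friction and masses are not known exactly. Their poses are not given: they have to be found in the camera images.
- jig: fixed aluminium plate 190 x 172 x 20 mm; origin at the centre of its underside, x along the 190 mm side from the loading end (-x, bearings) to the pocket end (+x), z up. Pockets at x 45, y +36 (large) and -36 mm (small); lever pivot x 45, y -74. An 8 mm rod curves round each bore's far (+x) side and flares at its ends: it guides and stops a bearing pushed in from -x, up to 40 degrees aslant
- bearing_large: the larger bearing: a flat steel disc with a dark seal ring, 42 mm diameter, 14 mm thick, 0.12 kg, bore closed; origin at the centre of its underside, z up. It lies loose on the loading end of the plate, left or right by chance
- bearing_small: the smaller bearing: same look, 30 mm diameter, 14 mm thick, 0.07 kg; origin at the centre of its underside, z up. It lies beside the larger one on the loading end. If one hangs aslant in its pocket's mouth, a light press from above seats it
- pocket_large (a point): centre of the mouth of the large pocket, at the plate's top face: round bore 48 mm diameter, 12 mm deep with a flat floor (a bearing in it stands 2 mm proud)
- pocket_small (a point): centre of the mouth of the small pocket, at the plate's top face: round bore 37 mm diameter, 12 mm deep with a flat floor
- keeper (a joint): angle (rad) of the lever, a flat steel bar that swings level about an upright pivot, underside 10 mm above the plate: it clears bearings that are down, others block it. 0 = open; grows counter-clockwise seen from above; 1.05 = along the plate's +y over both pockets, pointer in the notch; overruns to 1.4. No click: friction (2 N at the knob) holds it where left. Starts at 0 to 0.15
- knob (a point): mid-height of the lever's upright round black knob, 16 mm diameter, 125 mm from the pivot; this point is 65 mm above the worktop, the black part spans 41 to 79 mm
- pointer (a point): tip area of the narrow nose (7 mm wide) at the lever's end, 153 mm from the pivot, 5 mm short of its very end
- notch (a point): middle of the notch, on the plate's top face near its +y edge: a 12 mm gap between two dark steel blocks, each 16 x 10 x 9 mm, that stand on the plate 79 mm from its centre line; the pointer ends up above this gap
- tape_measure: bystander: yellow tape measure, 36 x 82 x 67 mm, standing on the worktop off the loading end; origin at the centre of its underside
- masking_tape: bystander: roll of masking tape, 98 mm across, 36 mm high, lying on the worktop to the left of the plate; origin at the centre of its underside

How it is judged:
By the outcome, as a careful person would: the job done as asked, in the order asked, and still so for the second after the job is handed in, with the robot touching nothing.
It also fails if it takes over 58 s, if anything falls off the work surface, if the arm or the gripper's body presses on something with over 40 N, if the wrist force passes 120 N, or if a joint passes its speed limit or range.

ROBOT

A 7-joint arm with a two-finger parallel gripper is mounted at the origin on the work surface; the furniture and walls round the work are solid. World frame = base frame: x ahead of the robot, y to its left, z up, the work surface at z = 0. Lengths are in m, angles in rad, forces in N, time in s.
With the tool pointing down it reaches from about 0.4 to 0.925 m from the base axis. Payload 4.1 kg.
Tool frame: the origin (TCP) lies at the very end of the fingers, on their centre line; the grasp point (between the pads) lies 19 mm behind it (arm.tcp_to_grasp is the distance from the TCP to the grasp point, in m); z points along the fingers, y is the line along which they close (so a half turn about z gives the same grasp; the last joint's range is limited). The gripper opens to 85 mm and grips with 20 to 120 N. Pads are 22 mm wide; open, the fingers measure 114 mm over their backs; the gripper's body (76 mm by 85 mm) begins 54 mm behind the grasp point. The pads swing forward as they close: fully open they stand 13 mm farther back than shut.
Start: joints at [1.022, 0.398, 0.045, 1.537, -0.019, 1.207, -0.051], TCP at [0.283, -0.585, 0.231] pointing down, gripper open.
Joint ranges: [-2.82, 2.82], [-0.49, 2.23], [-1.37, 1.46], [0, 2.46], [-1.36, 4.5], [0.23, 2], [-2.94, 2.94]. Speed limits (rad/s): [2.57, 2.57, 3.14, 3.14, 3.14, 3.14, 3.14].

INTERFACE

Orientations are given as a unit quaternion [w, x, y, z].
In Python, from rig import arm gives the robot as it stands.
- The arm moves only by the shell command python3 nudge.py [OPENING] [FORCE], which reads ROWS from standard input. ROWS is a JSON list that holds a single list of rows (three levels of brackets), with 1 to 12 rows, each of 6 numbers: dx, dy, dz in shares of the most that a row can go, 1 being 62.5 mm, then a rotation vector rx, ry, rz in units of 0.05 rad; each row shifts and turns the commanded pose from where the row before left it, along the tool's axes as they then stand; what a row does not reach is not made up. A row lasts 1/8 s, in which the tool goes at most 0.0625 m and 0.188 rad, less where a joint would pass 70% of its speed; a pose out of reach is approached as far as the arm can. OPENING is the finger opening in m, set as the command begins (- or left out keeps the last). The fingers move at their own pace and stop on an object; FORCE is the grip in N (left out, the last holds). Time passes only in rows, so rows that do not move let the fingers close. It prints the time, the measured TCP pose, the force, the opening and the grip force at its end. Input that does not fit is refused with a message, and nothing moves.
- arm.state(): the state, without advancing time (a new reading comes with each control period).
- arm.capture(name): name is "side" or "top" or "wrist"; returns a dict with "color" (384x512x3 uint8, red, green, blue), "camera_matrix" (3x3 intrinsics, pixels), "D" ([k1, k2, p1, p2, k3] as OpenCV has them; the pictures are not rectified), "R" (3x3) and "t" (3): a world point X has camera coordinates R X + t; the wrist camera has in their place "T_tool_cam" (4x4, takes a point from camera to tool coordinates, whose origin is the TCP and whose axes are the flange's). Camera axes: x right, y down, z forward; pixel columns grow to the right and rows downward; lengths in m; the calibration is good to about 2 mm. A picture is of the moment at which its call begins: read the wrist's pose just before it. There is no depth.
- arm.job_done(): hands the job in; it is judged then, once.
The state is a dict: "clock": time; "q": joint angles; "joint_vel": joint speeds; "effort": joint torques, N m; "position": TCP position; "ee_rot": TCP orientation; "contact_force": force on the tool from outside, world axes, zero at the start; "wrist_torque": the same for the moment, N m; "grip_width": finger opening in m; "grasp_force": force on a finger pad.
Only numpy, scipy, OpenCV 4.12 (cv2) and the standard library are available. Lean on these libraries where they do the work, as an engineer would, in place of code of your own. Each camera call takes 0.05 s, during which the arm holds its last target. There are 200 camera calls.

## Working session

There is one attempt and no reset: what is moved stays moved. The work goes in short steps, Python scripts to look and compute and a shell command to move; the robot and the scene stay as the last step left them, time stands still between calls to the robot, and variables do not carry over. Pictures are saved under pics/ and viewed, at most 10 in all, crops included, and the job is handed in when it is done.

```bash
ls; mkdir -p pics
python3 - <<'E'
from rig import arm
import cv2,numpy as np
a=[]
for n in ("top","side"):
    c=arm.capture(n); cv2.imwrite(f"pics/{n}0.png",c["color"][...,::-1]); a.append(c)
    print(n,c["camera_matrix"].tolist(),c["D"],(-c["R"].T@c["t"]).round(3),c["R"].round(3).tolist())
print(arm.state())
E
```

```text
nudge.py
pics
rig.py
top [[463.59699020430475, 0.0, 256.83784546438454], [0.0, 463.59699020430475, 183.84379591291165], [0.0, 0.0, 1.0]] [-0.0150007  0.         0.         0.         0.       ] [ 0.343 -0.117  1.154] [[-0.001, -1.0, 0.01], [-0.998, 0.0, -0.059], [0.059, -0.01, -0.998]]
side [[367.0467094435019, 0.0, 256.929143953959], [0.0, 367.0467094435019, 188.0519635833388], [0.0, 0.0, 1.0]] [-0.06265564  0.          0.          0.          0.        ] [ 0.222 -0.995  0.413] [[0.969, -0.246, -0.009], [-0.093, -0.332, -0.939], [0.227, 0.911, -0.345]]
{'clock': 0.1, 'q': array([ 1.02198913,  0.39913084,  0.045054  ,  1.53777199, -0.01870637,
        1.2069286 , -0.05068157]), 'joint_vel': array([-1.04765587e-03, -2.77311566e-03,  5.88702767e-05, -1.19711478e-03,
       -1.92980671e-05, -1.13017635e-03,  1.05441982e-03]), 'effort': array([ 3.60345482e-03, -4.76265872e+01,  1.36994887e+00, -2.54949528e+01,
        1.19128873e-02,  4.98534864e-03, -1.91857862e-05]), 'position': array([ 0.28237237, -0.5848088 ,  0.23035144]), 'ee_rot': array([-8.69381719e-04,  9.74802766e-01,  2.23066678e-01, -2.63766182e-04]), 'contact_force': array([-0.27002829, -0.20109934, -0.85965249]), 'wrist_torque': array([-0.03896281, -0.01766036, -0.02826081]), 'grasp_force': 0.0, 'grip_width': 0.08521733951919928}
```

View pics/top0.png

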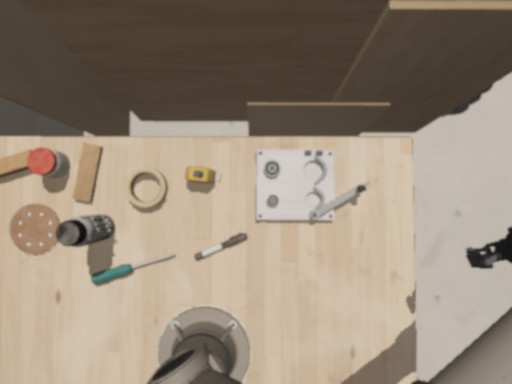

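View pics/side0.png

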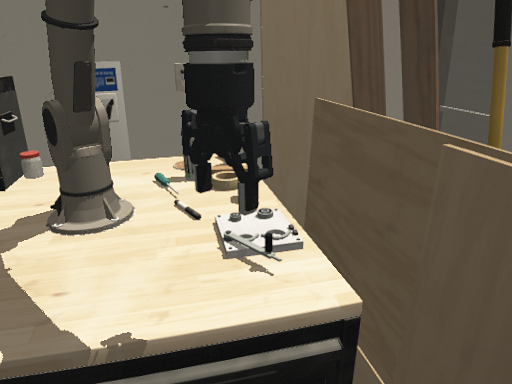

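The top view shows the plate around (295,185), with its +x pointing right (world -y). The bearings are at (272,168), large, and (272,201), small. The lever pivot is at (314,216), the knob at (361,188), and the notch blocks are near (312,153). In the side view the plate is at (258,232), with nothing between it and the gripper.

```bash
cat > h.py <<'E'
from rig import arm
import cv2,numpy as np
from scipy.spatial.transform import Rotation as Ro
def cap(n):
    s=arm.state(); c=arm.capture(n)
    if n=="wrist":
        q=s["ee_rot"]; Rt=Ro.from_quat([q[1],q[2],q[3],q[0]]).as_matrix(); T=c["T_tool_cam"]
        Rwc=Rt@T[:3,:3]; C=Rt@T[:3,3]+s["position"]
    else: Rwc=c["R"].T; C=-c["R"].T@c["t"]
    return c,Rwc,C
def ray(v,px):
    c,R,C=v
    p=cv2.undistortPoints(np.array(px,float).reshape(-1,1,2),c["camera_matrix"],np.array(c["D"])).reshape(-1,2)
    return np.c_[p,np.ones(len(p))]@R.T
def onz(v,px,z):
    d=ray(v,px); return v[2]+d*((z-v[2][2])/d[:,2:])
def tri(v1,p1,v2,p2):
    out=[]
    for a,b in zip(ray(v1,p1),ray(v2,p2)):
        A=np.c_[a,-b]; s=np.linalg.lstsq(A,v2[2]-v1[2],rcond=None)[0]
        x,y=v1[2]+a*s[0],v2[2]+b*s[1]; out.append(np.r_[(x+y)/2,np.linalg.norm(x-y)])
    return np.array(out)
def proj(v,X):
    c,R,C=v; return cv2.projectPoints(np.array(X,float).reshape(-1,1,3),cv2.Rodrigues(R.T)[0],-R.T@C,c["camera_matrix"],np.array(c["D"]))[0].reshape(-1,2)
def save(v,n,box=None,k=1):
    im=v[0]["color"][...,::-1]
    if box: im=im[box[1]:box[3],box[0]:box[2]]
    cv2.imwrite("pics/"+n,cv2.resize(im,None,fx=k,fy=k,interpolation=cv2.INTER_CUBIC))
def tool(d):
    q=arm.state()["ee_rot"]; return Ro.from_quat([q[1],q[2],q[3],q[0]]).as_matrix().T@np.array(d,float)
E
python3 - <<'E'
from h import *
v=cap("top"); im=v[0]["color"]; hsv=cv2.cvtColor(im,cv2.COLOR_RGB2HSV)
m=((hsv[...,1]<45)&(hsv[...,2]>120)).astype(np.uint8); m[:140]=0;m[230:]=0;m[:,:245]=0;m[:,345:]=0
m=cv2.morphologyEx(m,cv2.MORPH_CLOSE,np.ones((9,9)))
m=cv2.morphologyEx(m,cv2.MORPH_OPEN,np.ones((15,15)))
r=cv2.minAreaRect(max(cv2.findContours(m,0,1)[0],key=cv2.contourArea)); print(r)
print("corners",onz(v,cv2.boxPoints(r),.02).round(4), "ctr",onz(v,[r[0]],.02).round(4))
print("L,S,knob,pivot",onz(v,[(272,168),(272,201)],.034).round(3),onz(v,[(361,188)],.079).round(3),onz(v,[(314,216)],.03).round(3))
print("panel",onz(v,[(320,104),(320,121),(320,136)],0).round(3))
s=arm.state();q=s["ee_rot"];print(Ro.from_quat([q[1],q[2],q[3],q[0]]).as_matrix().round(3)); c=cap("wrist"); print(c[0]["T_tool_cam"].round(3).tolist(),c[0]["camera_matrix"][0,0])
print(proj(c,[[.4,-.2,.02]]))
E
```

```text
((296.5, 184.5), (71.0, 81.0), 90.0)
corners [[ 0.4954 -0.1261  0.02  ]
 [ 0.4955 -0.326   0.02  ]
 [ 0.3208 -0.3241  0.02  ]
 [ 0.3211 -0.126   0.02  ]] ctr [[ 0.4078 -0.2254  0.02  ]]
L,S,knob,pivot [[ 0.447 -0.165  0.034]
 [ 0.367 -0.165  0.034]] [[ 0.396 -0.37   0.079]] [[ 0.331 -0.266  0.03 ]]
panel [[ 0.613 -0.288  0.   ]
 [ 0.569 -0.288  0.   ]
 [ 0.531 -0.287  0.   ]]
[[ 0.9    0.435 -0.001]
 [ 0.435 -0.9    0.001]
 [-0.    -0.001 -1.   ]]
[[0.001, -0.96, -0.281, 0.072], [1.0, 0.001, 0.002, -0.0], [-0.001, -0.281, 0.96, -0.142], [0.0, 0.0, 0.0, 1.0]] 301.36829383037485
[[-39.35387409 -96.21079444]]
```
Robot base at (0,0)? Camera top at x=.343; base px (205,345): y ~ ... fine.

The manual's scale: shifts go in shares of 62.5 mm and turns go in units of 0.05 rad. Converting my numbers, -0.1868 rad is -3.736.

```bash
echo '[[[0, 0, 0, 0, 0, -3.736], [0, 0, 0, 0, 0, -3.736], [0, 0, 0, 0, 0, -3.736], [0, 0, 0, 0, 0, -3.736], [0, 0, 0, 0, 0, -3.736], [0, 0, 0, 0, 0, -3.736]]]' | python3 nudge.py
echo '[[[0.88, 0.288, 0, 0, 0, 0], [0.88, 0.288, 0, 0, 0, 0], [0.88, 0.288, 0, 0, 0, 0], [0.88, 0.288, 0, 0, 0, 0], [0.88, 0.288, 0, 0, 0, 0], [0.88, 0.288, 0, 0, 0, 0], [0.88, 0.288, 0, 0, 0, 0], [0, 0, 0, 0, 0, 0], [0, 0, 0, 0, 0, 0]]]' | python3 nudge.py
```

Run:
```python
from h import *
v=cap("wrist"); save(v,"w1.png"); print(v[2],arm.state()["q"])
```

```text
clock: 0.95
position: [0.2825, -0.5852, 0.231]
ee_rot: [-0.0, 0.705, 0.709, 0.0]
contact_force: [-0.4, 0.1, 0.0]
grip_width: 0.0857
grasp_force: 0.0
clock: 2.08
position: [0.4085, -0.2008, 0.2313]
ee_rot: [0.0, 0.707, 0.707, -0.0]
contact_force: [-0.1, -0.2, -1.1]
grip_width: 0.0848
grasp_force: 0.0
[ 0.40856646 -0.12896428  0.37366029] [ 0.76507022  0.05963276 -0.41598969  1.96909694  0.02746755  1.11830504
  0.33585679]
```

View pics/w1.png

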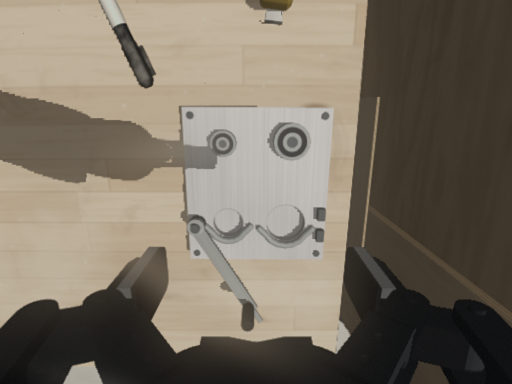

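View 1 shows the plate with corners at (182,107), (334,107), (323,260) and (190,260). The large bearing is at (291,141) and the small at (223,142). The pockets are at (285,221), large, and (228,221), small. The pivot is at (197,226), the knob at (247,315), and the notch lies between the blocks at (320,214) and (319,236). I'll take a second viewpoint for heights.

```bash
python3 - <<'E'
from h import *; import pickle
pickle.dump(cap("wrist"),open("v1.pkl","wb"))
E
echo '[[[0.56, 0, 0, 0, 0, 0], [0.56, 0, 0, 0, 0, 0], [0, 0, 0, 0, 0, 0], [0, 0, 0, 0, 0, 0]]]' | python3 nudge.py
cat > det.py <<'E'
from h import *; import pickle
def dets(v,guess):
    g=cv2.GaussianBlur(cv2.cvtColor(v[0]["color"],cv2.COLOR_RGB2GRAY),(0,0),.6); out={}
    for n,(u,w,r) in guess.items():
        u,w=int(round(u)),int(round(w)); k=6
        p=cv2.resize(g[max(w-r,0):w+r,u-r:u+r],None,fx=k,fy=k,interpolation=cv2.INTER_CUBIC)
        if n[0]=="b": # dark seal ring
            t,m=cv2.threshold(p,0,255,cv2.THRESH_BINARY_INV+cv2.THRESH_OTSU)
            m[cv2.circle(np.zeros_like(m),(r*k,r*k),int(r*k*.95),255,-1)==0]=0
            cs=[c for c in cv2.findContours(m,0,1)[0] if len(c)>20]
            e=cv2.fitEllipse(cv2.convexHull(max(cs,key=cv2.contourArea)))
            out[n]=(e[0][0]/k+u-r,e[0][1]/k+w-r,e[1][0]/k,e[1][1]/k)
        elif n[0]=="n": # two dark blocks: mean of their centroids
            m=(p<np.percentile(p,10)+15).astype(np.uint8)
            _,_,st,ce=cv2.connectedComponentsWithStats(m)
            i=np.argsort(-st[1:,4])[:2]+1; c=ce[i].mean(0)/k
            out[n]=(c[0]+u-r,c[1]+w-r,*(st[i,4]/k/k))
        else:
            R=(r*k*.8); c=cv2.HoughCircles(p,cv2.HOUGH_GRADIENT_ALT,1.5,20,param1=150,param2=.5,minRadius=int(.5*r*k),maxRadius=int(r*k))
            if c is None: out[n]=None
            else: c=c[0][0]/k; out[n]=(c[0]+u-r,c[1]+w-r,2*c[2],0)
    return out
E
python3 - <<'E'
from det import *
v1=pickle.load(open("v1.pkl","rb")); v2=cap("wrist"); pickle.dump(v2,open("v2.pkl","wb")); save(v2,"w2.png",(170,90,350,384),2)
g1=dict(bL=(291,141,21),bS=(223,142,16),pL=(285,221,24),pS=(228,221,20),n=(320,225,18),qpiv=(197,226,11))
X={k:onz(v1,[g1[k][:2]],z)[0] for k,z in dict(bL=.034,bS=.034,pL=.02,pS=.02,n=.028,qpiv=.035).items()}
g2={k:(*proj(v2,[X[k]])[0],g1[k][2]+1) for k in X}
d1=dets(v1,g1); d2=dets(v2,g2)
for k in X:
    print(k,d1[k],g2[k],d2[k])
    if d1[k] and d2[k]: print("   ",tri(v1,[d1[k][:2]],v2,[d2[k][:2]]).round(4))
print(arm.state()["q"])
E
```

```text
clock: 2.68
position: [0.4085, -0.1319, 0.2313]
ee_rot: [0.0, 0.708, 0.706, -0.0]
contact_force: [-0.5, -0.2, -0.3]
grip_width: 0.0856
grasp_force: 0.0
bL (292.4281285603841, 141.29269536336264, 30.25256856282552, 31.19554392496745) (np.float64(288.799104302481), np.float64(200.56859298110737), 22) (290.29197947184247, 200.84605153401694, 27.98509470621745, 29.4402592976888)
    [[ 4.496e-01 -1.653e-01  3.410e-02  2.000e-04]]
bS (221.36639658610025, 141.95689392089844, 27.33319091796875, 28.010833740234375) (np.float64(224.51052186582612), np.float64(201.52018896161343), 17) (223.6269327799479, 199.8562037150065, 25.389620463053387, 27.857872009277344)
    [[ 0.3695 -0.167   0.0241  0.0009]]
pL None (np.float64(283.2983201029441), np.float64(270.2439815300555), 25) None
pS None (np.float64(229.21602493464093), np.float64(270.2914425700713), 21) None
n (np.float64(319.7797454539926), np.float64(223.69268704199905), np.float64(121.3611111111111), np.float64(109.27777777777777)) (np.float64(316.44449226529616), np.float64(274.8344385906144), 19) (np.float64(308.9551370481914), np.float64(269.99031800309723), np.float64(108.80555555555556), np.float64(101.1111111111111))
    [[ 0.4853 -0.2703  0.0142  0.0101]]
qpiv None (np.float64(199.91634493308212), np.float64(276.8153972351402), 12) (np.float32(198.5), np.float32(280.25), np.float32(18.91937), 0)
[ 0.69455466  0.00971116 -0.48201348  2.01834208  0.0053853   1.11472937
  0.20724216]
```

View pics/w2.png

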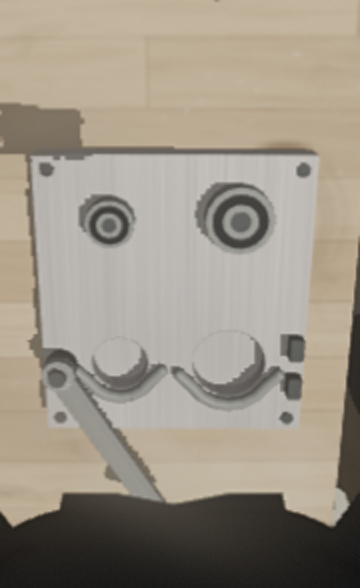

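View 2 (crop offset (170,90), scale 2) shows the large bearing at (240,221), the small at (109,225), and the pockets at about (229,360) and (120,362). The corner screws are at (46,169), (303,170), (286,418) and (60,417). The rods are troughs opening toward the loading end. I'll triangulate the screws as well as the bearings.

Run:
```python
from det import *
v1=pickle.load(open("v1.pkl","rb")); v2=pickle.load(open("v2.pkl","rb"))
def dark(v,u,w,r,thr=None):
    g=cv2.cvtColor(v[0]["color"],cv2.COLOR_RGB2GRAY).astype(float); 
    p=g[w-r:w+r+1,u-r:u+r+1]; p=np.clip(np.median(p)-25-p,0,None); y,x=np.mgrid[-r:r+1,-r:r+1]
    return u+(p*x).sum()/p.sum(), w+(p*y).sum()/p.sum()
s1=[dark(v1,*p,4) for p in [(189,115),(325,116),(316,254),(197,254)]]
s2=[dark(v2,170+a//2,90+b//2,4) for a,b in [(46,169),(303,170),(286,418),(60,417)]]
S=tri(v1,s1,v2,s2); print("screws",S.round(4),"mean",S.mean(0).round(4))
# seal inner bright disc of bearings (symmetric about axis)
def inner(v,u,w,r):
    k=8;g=cv2.cvtColor(v[0]["color"],cv2.COLOR_RGB2GRAY); p=cv2.resize(g[w-r:w+r+1,u-r:u+r+1],None,fx=k,fy=k,interpolation=cv2.INTER_CUBIC)
    _,m=cv2.threshold(p,0,255,cv2.THRESH_OTSU); n,l,st,ce=cv2.connectedComponentsWithStats(m); i=l[(r*k+k//2),(r*k+k//2)]
    c=(ce[i]+.5)/k-.5; return (u-r+c[0],w-r+c[1]),st[i,4]/k/k
for n,a,b,r in (("L",(291,141),(290,200),9),("S",(223,142),(224,202),6)):
    i1,i2=inner(v1,*a,r),inner(v2,*b,r); print(n,i1,i2,tri(v1,[i1[0]],v2,[i2[0]]).round(4), onz(v2,[i2[0]],.034).round(4),onz(v1,[i1[0]],.034).round(4))
c=S.mean(0)[:2]; ax=(S[3]+S[2]-S[0]-S[1])[:2]; yaw=np.arctan2(ax[1],ax[0]); ay=(S[1]+S[2]-S[0]-S[3])[:2]; yaw2=np.arctan2(ay[1],ay[0])-np.pi/2
print("yaw",yaw,yaw2); yaw=(yaw+yaw2)/2
Rz=np.array([[np.cos(yaw),-np.sin(yaw)],[np.sin(yaw),np.cos(yaw)]])
for n,p in dict(pL=(45,36),pS=(45,-36),piv=(45,-74),notch=(45,79)).items():
    X=np.r_[c+Rz@(np.array(p)/1e3),.02]; print(n,X.round(4),proj(v1,[X]).round(1),(2*(proj(v2,[X])-[170,90])).round(1))
t=cap("top"); print("top: ",proj(t,[np.r_[c,.02]]))
pv=np.r_[c+Rz@[.045,-.074]]
k=onz(v1,[(248,303)],.079)[0]; print("knob",k, np.linalg.norm(k[:2]-pv), np.arctan2(*(k[:2]-pv)[::-1])-yaw)
```

```text
screws [[ 3.331e-01 -1.363e-01  1.980e-02  3.000e-04]
 [ 4.864e-01 -1.372e-01  1.940e-02  2.300e-03]
 [ 4.866e-01 -3.096e-01  1.930e-02  1.000e-04]
 [ 3.322e-01 -3.091e-01  1.890e-02  0.000e+00]] mean [ 0.4096 -0.2231  0.0193  0.0007]
L ((np.float64(290.1077372361537), np.float64(141.05656909615732)), np.float64(173.21875)) ((np.float64(290.02762517105367), np.float64(199.496332407631)), np.float64(194.109375)) [[ 0.4489 -0.1657  0.0272  0.0024]] [[ 0.4493 -0.1637  0.034 ]] [[ 0.4469 -0.165   0.034 ]]
S ((np.float64(223.50097954892965), np.float64(141.4250764525994)), np.float64(81.75)) ((np.float64(224.03217760959308), np.float64(201.55763465696873)), np.float64(79.484375)) [[ 0.3724 -0.1651  0.0373  0.0011]] [[ 0.3715 -0.1661  0.034 ]] [[ 0.3726 -0.1654  0.034 ]]
yaw -1.5728298112821728 -1.5755155540603742
pL [ 0.4454 -0.2682  0.02  ] [[285.1 222.9]] [[226.8 363.9]]
pS [ 0.3734 -0.2679  0.02  ] [[227.8 222.8]] [[118.  363.8]]
piv [ 0.3354 -0.2678  0.02  ] [[197.5 222.7]] [[ 60.6 363.6]]
notch [ 0.4884 -0.2683  0.02  ] [[319.3 223. ]] [[291.7 363.9]]
top:  [[295.52867859 183.78908936]]
knob [ 0.39960558 -0.34297791  0.079     ] 0.09885606178221305 0.7101879250326989
```

Checks: the screws triangulate at z≈0.0195 with about 154 mm between them, and the bearing tops at 0.03 to 0.037, both consistent with the text. The plate centre is (.4096,-.2231) and its yaw -1.574. The pushes run almost straight along -y, using the part-open fingers as a cradle. I'll start with the large bearing.

```bash
echo '[[[0.224, 0.64, 0, 0, 0, 0], [0, 0, 0.8, 0, 0, 0], [0, 0, 0.8, 0, 0, 0], [0, 0, 0.8, 0, 0, 0], [0, 0, 0.8, 0, 0, 0], [0, 0, 0, 0, 0, 0], [0, 0, 0, 0, 0, 0]]]' | python3 nudge.py 0.02
python3 - <<'E'
from h import *
v=cap("wrist"); save(v,"w3.png",(110,150,410,384),2)
E
```

```text
clock: 3.65
position: [0.45, -0.1172, 0.0326]
ee_rot: [0.001, 0.708, 0.707, 0.001]
contact_force: [0.4, 0.5, -0.2]
grip_width: 0.0198
grasp_force: 0.0
```

View pics/w3.png

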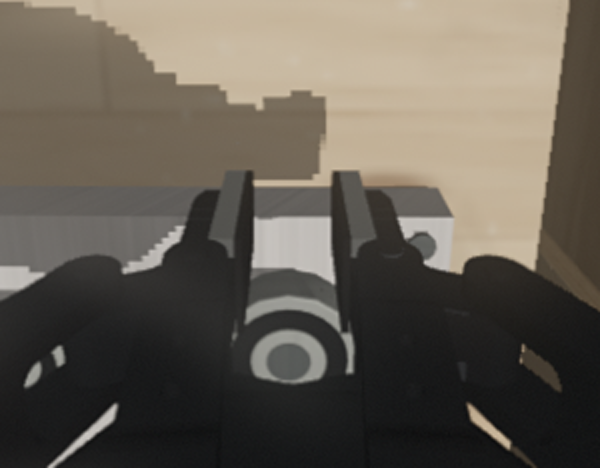

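The view shows the open fingers straddling the back of the large bearing. The bearing centre is at crop (289,360) and the finger midline at about 293, so it is centred. I'll lower slightly and push.

In the tool's units: -0.01 m is -0.16, 0.007 m is 0.112.

```bash
echo '[[[0, 0, 0.112, 0, 0, 0], [-0.16, 0, 0, 0, 0, 0], [-0.16, -0.008, 0, 0, 0, 0], [-0.16, -0.008, 0, 0, 0, 0], [-0.16, -0.008, 0, 0, 0, 0], [-0.16, -0.008, 0, 0, 0, 0], [-0.16, -0.008, 0, 0, 0, 0], [-0.16, -0.008, 0, 0, 0, 0], [-0.16, -0.008, 0, 0, 0, 0], [-0.16, -0.008, 0, 0, 0, 0]]]' | python3 nudge.py
echo '[[[-0.128, 0, 0, 0, 0, 0], [-0.128, 0, 0, 0, 0, 0], [-0.08, 0, 0, 0, 0, 0], [-0.064, 0, 0, 0, 0, 0]]]' | python3 nudge.py
python3 - <<'E'
from h import *
v=cap("wrist"); save(v,"w4.png",(110,150,410,384),2)
E
```

```text
clock: 4.95
position: [0.4446, -0.2071, 0.0243]
ee_rot: [0.0, 0.707, 0.707, -0.0]
contact_force: [-0.2, 0.7, 1.1]
grip_width: 0.02
grasp_force: 0.7
clock: 5.45
position: [0.4446, -0.2319, 0.0243]
ee_rot: [0.0, 0.707, 0.707, -0.0]
contact_force: [-0.3, -1.2, -0.2]
grip_width: 0.0197
grasp_force: 0.0
```

View pics/w4.png

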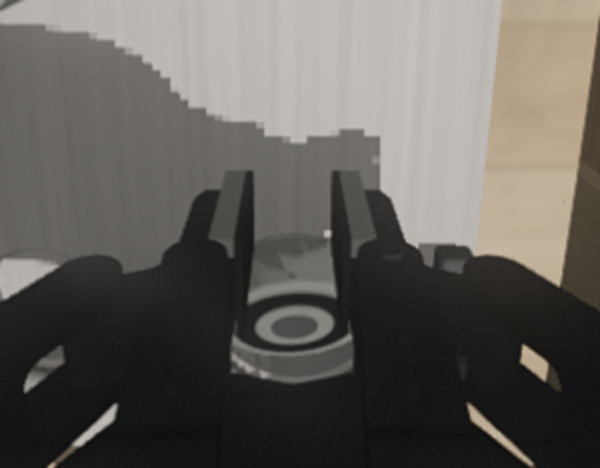

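The large bearing is aslant: its top ellipse is at crop (293,325) and the far side wall shows below it, so the rear edge is in the pocket and the front edge is high. I'll press it lightly from above with the fingers closed.

In the tool's units: -0.03 m is -0.48, -0.02 m is -0.32.

```bash
echo '[[[0, 0, -0.48, 0, 0, 0], [-0.32, 0, 0, 0, 0, 0], [-0.288, 0, 0, 0, 0, 0], [0, 0, 0, 0, 0, 0], [0, 0, 0.128, 0, 0, 0], [0, 0, 0.08, 0, 0, 0], [0, 0, 0, 0, 0, 0]]]' | python3 nudge.py 0
echo '[[[0, 0, 0.064, 0, 0, 0], [0, 0, 0.064, 0, 0, 0], [0, 0, 0.064, 0, 0, 0], [0, 0, 0, 0, 0, 0]]]' | python3 nudge.py
```

```text
clock: 6.38
position: [0.4442, -0.2685, 0.0405]
ee_rot: [-0.001, 0.707, 0.707, -0.0]
contact_force: [0.3, -0.5, -0.3]
grip_width: 0.0001
grasp_force: 0.0
clock: 6.88
position: [0.4449, -0.2699, 0.0295]
ee_rot: [0.0, 0.707, 0.707, -0.0]
contact_force: [-0.0, -1.3, 1.6]
grip_width: -0.0001
grasp_force: 1.0
```

```bash
echo '[[[0, 0, 0.048, 0, 0, 0], [0, 0, 0.048, 0, 0, 0], [0, 0, 0, 0, 0, 0]]]' | python3 nudge.py
echo '[[[0, 0, 0.024, 0, 0, 0], [0, 0, 0, 0, 0, 0]]]' | python3 nudge.py
echo '[[[0, 0, -0.8, 0, 0, 0], [0, 0, -0.8, 0, 0, 0], [0.8, 0, 0, 0, 0, 0], [0.8, -0.32, 0, 0, 0, 0], [0, 0, 0, 0, 0, 0]]]' | python3 nudge.py 0.014
python3 - <<'E'
from h import *
v=cap("wrist"); save(v,"w5.png",(60,60,460,360),2)
E
```

```text
clock: 7.25
position: [0.4455, -0.2701, 0.0279]
ee_rot: [0.001, 0.707, 0.707, -0.001]
contact_force: [-10.3, 3.4, 39.2]
grip_width: -0.0001
grasp_force: 17.5
clock: 7.5
position: [0.4456, -0.2701, 0.0276]
ee_rot: [0.001, 0.707, 0.707, -0.002]
contact_force: [-13.4, 6.1, 50.1]
grip_width: 0.0002
grasp_force: 22.1
clock: 8.12
position: [0.423, -0.1656, 0.1214]
ee_rot: [-0.001, 0.705, 0.709, -0.001]
contact_force: [-0.2, -0.2, -0.8]
grip_width: 0.0143
grasp_force: 0.0
```

View pics/w5.png

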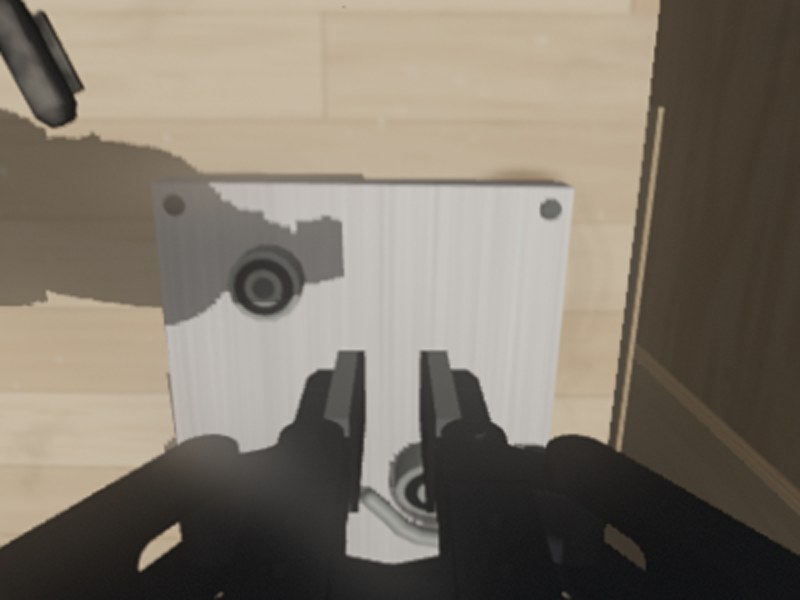

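The large bearing is half hidden behind the fingers at crop (415,490) and the small one is untouched at (266,286). The 50 N stop at z=.0276 may have been the rod, so I'll get a clear view of it from a place near the small bearing.

In the tool's units: 0.037 m is 0.592, -0.05 m is -0.8.

```bash
echo '[[[0, 0, -0.8, 0, 0, 0], [0.592, -0.8, -0.48, 0, 0, 0], [0, 0, 0, 0, 0, 0], [0, 0, 0, 0, 0, 0]]]' | python3 nudge.py 0.014
python3 - <<'E'
from h import *; import pickle
v=cap("wrist"); pickle.dump(v,open("v3.pkl","wb")); u,w=proj(v,[[.4454,-.268,.024]])[0]; s,t=proj(v,[[.372,-.166,.034]])[0]; print(u,w,s,t)
u=int(u);w=int(w);b=(u-45,w-40,u+45,min(w+40,384)); save(v,"w6.png",b,7)
print(b, arm.state()["q"])
E
```

```text
clock: 8.68
position: [0.3799, -0.1371, 0.199]
ee_rot: [0.001, 0.708, 0.707, 0.0]
contact_force: [0.0, 0.0, -0.1]
grip_width: 0.0142
grasp_force: 0.0
309.6046563113531 283.53628594048376 247.80932485419447 205.74893340673214
(264, 243, 354, 323) [ 0.80572544 -0.00531326 -0.55910922  2.1097585  -0.00351641  1.03622214
  0.24686135]
```

View pics/w6.png

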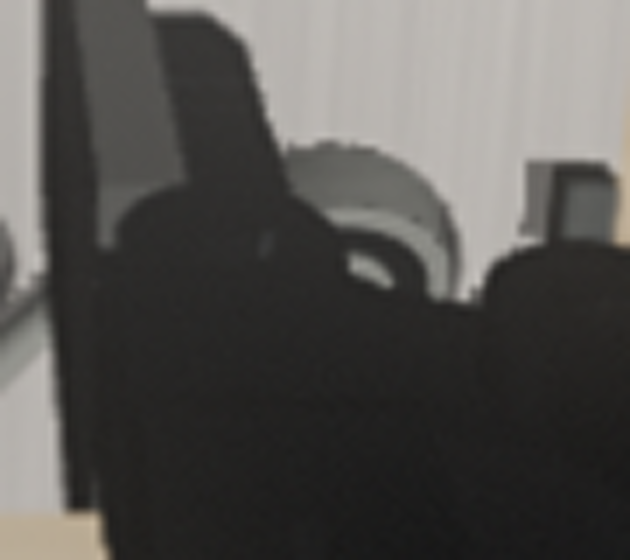

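The crop shows the bore's back edge at about (340,148), while the bearing's back rim is about 11 mm from the pocket centre instead of 19. It is still aslant, or shifted forward. I'll open the fingers and look squarely.

In the tool's units: -0.05 m is -0.8, 0.035 m is 0.56.

```bash
echo '[[[-0.8, 0.48, 0, 0, 0, 0], [-0.32, 0.56, 0, 0, 0, 0], [0, 0, 0, 0, 0, 0], [0, 0, 0, 0, 0, 0], [0, 0, 0, 0, 0, 0]]]' | python3 nudge.py 0.085
python3 - <<'E'
from h import *; import pickle
v=cap("wrist"); pickle.dump(v,open("v4.pkl","wb")); u,w=proj(v,[[.4454,-.268,.022]])[0]; print(u,w,v[2])
u=int(u);w=int(w);b=(u-40,w-35,u+40,min(w+35,384)); save(v,"w7.png",b,8);print(b)
E
```

```text
clock: 9.35
position: [0.4437, -0.2054, 0.1984]
ee_rot: [-0.001, 0.707, 0.707, -0.0]
contact_force: [0.1, 0.4, 1.1]
grip_width: 0.0849
grasp_force: 0.0
256.9685093724365 230.9382474872441 [ 0.44392762 -0.13367873  0.34082877]
(216, 195, 296, 265)
```

View pics/w7.png

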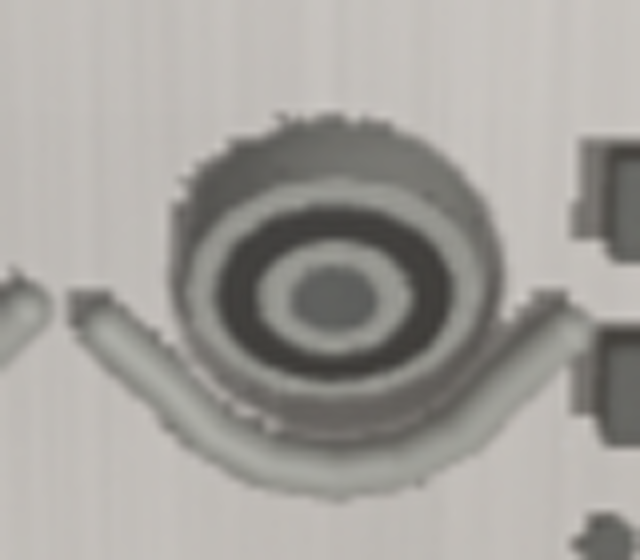

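The bearing is tilted about 20° (ellipse ratio 0.74, centred at crop (333,290)). Its rear edge is on the floor and its front edge is perched on the far lip near (335,430), with a free 8 mm gap at the rear by (335,150). I'll nudge its raised front edge back with a fingertip passing above the rod.

```bash
echo '[[[-0.88, 0.016, 0, 0, 0, 0], [-0.816, 0.016, 0, 0, 0, 0], [0, 0, 0.88, 0, 0, 0], [0, 0, 0.88, 0, 0, 0], [0, 0, 0.864, 0, 0, 0], [0, 0, 0, 0, 0, 0], [0, 0, 0, 0, 0, 0]]]' | python3 nudge.py 0
echo '[[[0.064, 0, 0, 0, 0, 0], [0.048, 0, 0, 0, 0, 0], [0.048, 0, 0, 0, 0, 0], [0, 0, 0, 0, 0, 0]]]' | python3 nudge.py
```

```text
clock: 10.28
position: [0.4478, -0.3125, 0.037]
ee_rot: [0.002, 0.707, 0.707, 0.0]
contact_force: [0.6, -0.9, 0.9]
grip_width: 0.0003
grasp_force: 0.0
clock: 10.78
position: [0.4466, -0.3016, 0.0353]
ee_rot: [0.0, 0.707, 0.707, 0.0]
contact_force: [0.2, 0.0, -0.6]
grip_width: 0.0002
grasp_force: 0.0
```

In the tool's units: 0.0035 m is 0.056, -0.003 m is -0.048.

```bash
echo '[[[-0.048, 0, 0, 0, 0, 0], [0, 0, 0.056, 0, 0, 0], [0, 0, 0, 0, 0, 0]]]' | python3 nudge.py
echo '[[[0.048, 0, 0, 0, 0, 0], [0.048, 0, 0, 0, 0, 0], [0, 0, 0, 0, 0, 0]]]' | python3 nudge.py
echo '[[[0.048, 0, 0, 0, 0, 0], [0.048, 0, 0, 0, 0, 0], [0, 0, 0, 0, 0, 0]]]' | python3 nudge.py
```

```text
clock: 11.15
position: [0.4461, -0.3049, 0.031]
ee_rot: [-0.0, 0.707, 0.707, -0.0]
contact_force: [-0.1, -0.1, -0.4]
grip_width: 0.0002
grasp_force: 0.0
clock: 11.52
position: [0.4465, -0.2984, 0.0315]
ee_rot: [-0.0, 0.707, 0.707, 0.0]
contact_force: [0.2, -0.3, -0.2]
grip_width: 0.0
grasp_force: 0.0
clock: 11.9
position: [0.4465, -0.2925, 0.0315]
ee_rot: [0.0, 0.707, 0.707, 0.0]
contact_force: [0.5, -0.2, -1.0]
grip_width: -0.0004
grasp_force: 0.0
```

```bash
echo '[[[0.048, 0, 0, 0, 0, 0], [0.048, 0, 0, 0, 0, 0], [0, 0, 0, 0, 0, 0]]]' | python3 nudge.py
echo '[[[0, 0, -0.88, 0, 0, 0], [0, 0, -0.88, 0, 0, 0], [0, 0, -0.912, 0, 0, 0], [0.8, 0, 0, 0, 0, 0], [0.48, 0, 0, 0, 0, 0], [0, 0, 0, 0, 0, 0], [0, 0, 0, 0, 0, 0]]]' | python3 nudge.py 0.085
cat > ring.py <<'E'
from h import *; import pickle
def ring(v,X,r=22):
    u,w=[int(round(a)) for a in proj(v,[X])[0]]; k=8
    g=cv2.cvtColor(v[0]["color"],cv2.COLOR_RGB2GRAY); p=cv2.resize(g[w-r:w+r+1,u-r:u+r+1],None,fx=k,fy=k,interpolation=cv2.INTER_CUBIC)
    m=(p<105).astype(np.uint8); n,l,st,ce=cv2.connectedComponentsWithStats(m)
    res=[]
    for c in cv2.findContours(m,cv2.RETR_LIST,cv2.CHAIN_APPROX_NONE)[0]:
        if len(c)<120: continue
        e=cv2.fitEllipse(c); px=(e[0][0]/k+u-r,e[0][1]/k+w-r); res.append((np.round(px,1),np.round(np.array(e[1])/k,1),round(e[1][0]/e[1][1],3),round(e[2]),onz(v,[px],.022)[0].round(4)))
    return res
E
python3 - <<'E'
from ring import *
X=[.4454,-.268,.022]
for r in ring(pickle.load(open("v4.pkl","rb")),X): print("before",*r)
v=cap("wrist"); pickle.dump(v,open("v5.pkl","wb"))
for r in ring(v,X): print("now",*r)
E
```

```text
clock: 12.28
position: [0.4465, -0.2865, 0.0315]
ee_rot: [-0.0, 0.707, 0.707, 0.0]
contact_force: [0.1, 0.1, 0.3]
grip_width: -0.0001
grasp_force: 0.0
clock: 13.15
position: [0.4463, -0.2078, 0.1985]
ee_rot: [0.0, 0.707, 0.707, -0.0]
contact_force: [0.2, -0.4, 0.6]
grip_width: 0.085
grasp_force: 0.0
before [257.8 232.4] [7.  9.7] 0.723 91 [ 0.4464 -0.2698  0.022 ]
before [265.1 238.7] [19.  29.3] 0.65 57 [ 0.4548 -0.2776  0.022 ]
before [257.8 232.1] [14.3 19.2] 0.748 90 [ 0.4464 -0.2695  0.022 ]
before [257.8 231.6] [21.8 29.5] 0.739 90 [ 0.4463 -0.2689  0.022 ]
before [245.5 220.4] [ 9.8 24.4] 0.402 34 [ 0.4324 -0.2552  0.022 ]
now [255.3 230.2] [7.  9.6] 0.733 91 [ 0.4463 -0.2698  0.022 ]
now [262.3 234.6] [22.5 30.7] 0.732 54 [ 0.4543 -0.2752  0.022 ]
now [255.3 229.9] [14.4 19.2] 0.752 90 [ 0.4463 -0.2694  0.022 ]
now [255.3 229.4] [21.9 29.5] 0.742 90 [ 0.4462 -0.2688  0.022 ]
now [243.1 219.6] [10.8 24.6] 0.44 29 [ 0.4325 -0.2569  0.022 ]
```

The ring fit is unchanged and the finger met no force, so I had the tilt reversed. The camera sits on the +y side, so a ratio of 0.74 means the rear edge is up on the near lip by about 2 mm and the front is down. It just needs pushing further, and the cradle at z≈.026 can do that.

```bash
echo '[[[-0.192, -0.016, 0.88, 0, 0, 0], [0, 0, 0.88, 0, 0, 0], [0, 0, 0.88, 0, 0, 0], [0, 0, 0.096, 0, 0, 0], [0, 0, 0, 0, 0, 0], [0, 0, 0, 0, 0, 0]]]' | python3 nudge.py 0.02
echo '[[[-0.064, 0, 0, 0, 0, 0], [-0.064, 0, 0, 0, 0, 0], [-0.064, 0, 0, 0, 0, 0], [-0.032, 0, 0, 0, 0, 0], [0, 0, 0, 0, 0, 0]]]' | python3 nudge.py
echo '[[[-0.032, 0, 0, 0, 0, 0], [-0.032, 0, 0, 0, 0, 0], [0, 0, 0, 0, 0, 0]]]' | python3 nudge.py
```

```text
clock: 13.95
position: [0.4475, -0.22, 0.0297]
ee_rot: [0.002, 0.707, 0.707, 0.001]
contact_force: [0.1, 0.8, 0.5]
grip_width: 0.0197
grasp_force: 0.0
clock: 14.58
position: [0.4454, -0.2331, 0.0274]
ee_rot: [-0.0, 0.707, 0.707, -0.0]
contact_force: [-0.6, -0.5, 0.0]
grip_width: 0.0201
grasp_force: 0.0
clock: 14.95
position: [0.4454, -0.237, 0.0274]
ee_rot: [-0.0, 0.707, 0.707, -0.0]
contact_force: [-0.6, 0.1, -0.5]
grip_width: 0.02
grasp_force: 0.0
```

In the tool's units: -0.002 m is -0.032.

```bash
echo '[[[-0.032, 0, 0, 0, 0, 0], [-0.032, 0, 0, 0, 0, 0], [0, 0, 0, 0, 0, 0]]]' | python3 nudge.py
echo '[[[-0.032, 0, 0, 0, 0, 0], [-0.032, 0, 0, 0, 0, 0], [0, 0, 0, 0, 0, 0]]]' | python3 nudge.py
echo '[[[0.88, 0, -0.48, 0, 0, 0], [0, 0, -0.88, 0, 0, 0], [0, 0, -0.88, 0, 0, 0], [-0.32, 0, -0.48, 0, 0, 0], [0, 0, 0, 0, 0, 0], [0, 0, 0, 0, 0, 0]]]' | python3 nudge.py 0.085
python3 - <<'E'
from ring import *
v=cap("wrist"); pickle.dump(v,open("v6.pkl","wb"))
for r in ring(v,[.4454,-.268,.022]): print("now",*r)
E
```

```text
clock: 15.32
position: [0.4455, -0.2413, 0.0275]
ee_rot: [0.0, 0.707, 0.707, -0.0]
contact_force: [0.7, -0.1, 0.7]
grip_width: 0.0198
grasp_force: 0.0
clock: 15.7
position: [0.4454, -0.2452, 0.0275]
ee_rot: [0.0, 0.707, 0.707, -0.0]
contact_force: [-0.3, 0.7, -0.4]
grip_width: 0.0199
grasp_force: 0.0
clock: 16.45
position: [0.4446, -0.2094, 0.1964]
ee_rot: [-0.001, 0.707, 0.707, -0.0]
contact_force: [-0.3, 0.8, -0.0]
grip_width: 0.0857
grasp_force: 0.0
now [261.7 232.4] [28.  32.4] 0.863 60 [ 0.4517 -0.2727  0.022 ]
now [257.1 227.6] [8.2 9.1] 0.908 83 [ 0.4464 -0.2669  0.022 ]
now [256.9 227.5] [18.  19.3] 0.933 90 [ 0.4462 -0.2668  0.022 ]
now [256.9 227.2] [27.1 28.9] 0.937 88 [ 0.4462 -0.2664  0.022 ]
now [257.3 225.7] [33.9 37.8] 0.897 94 [ 0.4466 -0.2646  0.022 ]
```

The large bearing's ring ratio is now 0.935 (a flat one gives about 0.93) and it is centred at (.446,-.267), so it is seated. Next is the small bearing.

In the tool's units: 0.041 m is 0.656, 0.04 m is 0.64.

```bash
echo '[[[0.64, -0.576, 0, 0, 0, 0], [0.656, -0.576, 0, 0, 0, 0], [0, 0, 0.64, 0, 0, 0], [0, 0, 0.64, 0, 0, 0], [0, 0, 0.64, 0, 0, 0], [0, 0, 0, 0, 0, 0], [0, 0, 0, 0, 0, 0]]]' | python3 nudge.py 0.014
python3 -c "
from h import *;print(arm.state()['q'].round(2))"
```

```text
clock: 17.38
position: [0.3739, -0.1287, 0.0778]
ee_rot: [-0.0, 0.707, 0.707, 0.0]
contact_force: [0.5, 0.7, 0.1]
grip_width: 0.0142
grasp_force: 0.0
[ 0.77  0.18 -0.59  2.26  0.15  0.74  0.08]
```

The manual's scale: shifts go in shares of 62.5 mm and turns go in units of 0.05 rad. Converting my numbers, 0.03 m is 0.48, 0.015 m is 0.24.

```bash
echo '[[[0, -0.016, 0.48, 0, 0, 0], [0, 0, 0.24, 0, 0, 0], [0, 0, 0.112, 0, 0, 0], [0, 0, 0, 0, 0, 0]]]' | python3 nudge.py
python3 - <<'E'
from ring import *
v=cap("wrist"); pickle.dump(v,open("v7.pkl","wb"))
s=arm.state(); print(s["position"],s["contact_force"])
E
```

```text
clock: 17.88
position: [0.3728, -0.1291, 0.0256]
ee_rot: [0.0, 0.707, 0.707, 0.0]
contact_force: [0.1, 0.2, -0.0]
grip_width: 0.0143
grasp_force: 0.0
[ 0.37300743 -0.12917515  0.02586165] [-0.06673168  0.58390674  0.03416436]
```

In the tool's units: -0.01 m is -0.16, -0.008 m is -0.128.

```bash
echo '[[[-0.16, 0, 0, 0, 0, 0], [-0.16, 0, 0, 0, 0, 0], [-0.16, 0, 0, 0, 0, 0], [-0.16, 0, 0, 0, 0, 0], [-0.16, 0, 0, 0, 0, 0], [-0.16, 0, 0, 0, 0, 0], [-0.16, 0, 0, 0, 0, 0], [-0.16, 0, 0, 0, 0, 0], [-0.16, 0, 0, 0, 0, 0], [-0.128, 0, 0, 0, 0, 0]]]' | python3 nudge.py
echo '[[[-0.08, 0, 0, 0, 0, 0], [-0.08, 0, 0, 0, 0, 0], [-0.048, 0, 0, 0, 0, 0], [-0.032, 0, 0, 0, 0, 0], [-0.032, 0, 0, 0, 0, 0], [0, 0, 0, 0, 0, 0]]]' | python3 nudge.py
```

```text
clock: 19.18
position: [0.3724, -0.2277, 0.0254]
ee_rot: [0.0, 0.707, 0.707, -0.0]
contact_force: [0.2, 1.0, 0.5]
grip_width: 0.0139
grasp_force: 0.5
clock: 19.92
position: [0.3724, -0.2442, 0.0254]
ee_rot: [0.0, 0.707, 0.707, -0.0]
contact_force: [0.1, -0.5, -0.3]
grip_width: 0.0139
grasp_force: 0.1
```

In the tool's units: -0.002 m is -0.032.

```bash
echo '[[[-0.032, 0, 0, 0, 0, 0], [-0.032, 0, 0, 0, 0, 0], [0, 0, 0, 0, 0, 0]]]' | python3 nudge.py
echo '[[[0.88, 0, -0.48, 0, 0, 0], [0, 0.32, -0.88, 0, 0, 0], [0, 0.272, -0.88, 0, 0, 0], [-0.24, 0, -0.48, 0, 0, 0], [0, 0, 0, 0, 0, 0], [0, 0, 0, 0, 0, 0]]]' | python3 nudge.py 0.085
python3 - <<'E'
from ring import *
v=cap("wrist"); pickle.dump(v,open("v8.pkl","wb"))
for X,r in (([.4454,-.268,.022],22),([.3734,-.268,.022],16)):
    d=v[2]-X; print("flat ratio",d[2]/np.linalg.norm(d))
    for q in ring(v,X,r): print(*q)
im=v[0]["color"]; hs=im.max(2)
m=(hs<60).astype(np.uint8)
a,b=proj(v,[[.398,-.372,.041],[.398,-.372,.079]]); print("knob guess",a,b)
E
```

```text
clock: 20.3
position: [0.373, -0.2475, 0.0255]
ee_rot: [0.0, 0.707, 0.707, 0.0]
contact_force: [0.5, 3.4, 1.8]
grip_width: 0.0139
grasp_force: 1.6
clock: 21.05
position: [0.4083, -0.2081, 0.1943]
ee_rot: [-0.001, 0.707, 0.707, -0.001]
contact_force: [-0.6, 0.1, -0.8]
grip_width: 0.0852
grasp_force: 0.0
flat ratio 0.9172626938407087
[289.4 229.3] [ 9.2 10. ] 0.924 72 [ 0.4463 -0.2669  0.022 ]
[289.4 229.1] [17.7 19.1] 0.926 77 [ 0.4462 -0.2667  0.022 ]
[289.3 228.9] [27.4 29.5] 0.93 79 [ 0.4462 -0.2664  0.022 ]
[290.1 229.7] [38.4 40.9] 0.94 123 [ 0.4471 -0.2674  0.022 ]
flat ratio 0.9176582832825625
[224.8 232.2] [4.8 7.6] 0.629 95 [ 0.3735 -0.2705  0.022 ]
[224.7 231.9] [ 8.2 13.3] 0.612 94 [ 0.3735 -0.2702  0.022 ]
[228.  233.4] [23. 27.] 0.854 70 [ 0.3771 -0.272   0.022 ]
[215.6 221.5] [ 6.3 20.3] 0.309 37 [ 0.3636 -0.2576  0.022 ]
knob guess [246.76246805 319.02865026] [245.6994388  343.16430727]
```

The small bearing's ring ratio is 0.62 where flat is 0.92, so it hangs about 28° with its rear on the near lip, as the large one did. The large one stays flat at 0.93. I'll push the small one on with a narrower cradle.

In the tool's units: 0.055 m is 0.88, -0.035 m is -0.56.

```bash
echo '[[[-0.288, -0.56, 0, 0, 0, 0], [0, 0, 0.88, 0, 0, 0], [0, 0, 0.88, 0, 0, 0], [0, 0, 0.88, 0, 0, 0], [0, 0, 0.056, 0, 0, 0], [0, 0, 0, 0, 0, 0]]]' | python3 nudge.py 0.006
echo '[[[-0.096, 0, 0, 0, 0, 0], [-0.096, 0, 0, 0, 0, 0], [-0.064, 0, 0, 0, 0, 0], [-0.064, 0, 0, 0, 0, 0], [0, 0, 0, 0, 0, 0]]]' | python3 nudge.py
echo '[[[-0.032, 0, 0, 0, 0, 0], [-0.032, 0, 0, 0, 0, 0], [0, 0, 0, 0, 0, 0]]]' | python3 nudge.py
```

```text
clock: 21.85
position: [0.3748, -0.2259, 0.0273]
ee_rot: [-0.0, 0.707, 0.707, 0.0]
contact_force: [-0.0, -0.5, 0.2]
grip_width: 0.0057
grasp_force: 0.0
clock: 22.48
position: [0.3744, -0.2465, 0.0269]
ee_rot: [0.0, 0.707, 0.707, -0.0]
contact_force: [0.2, 0.3, -0.4]
grip_width: 0.0061
grasp_force: 0.2
clock: 22.85
position: [0.3742, -0.2482, 0.0265]
ee_rot: [-0.001, 0.707, 0.707, 0.0]
contact_force: [-0.3, 5.4, 1.7]
grip_width: 0.0059
grasp_force: 2.9
```

In the tool's units: -0.002 m is -0.032.

```bash
echo '[[[-0.032, 0, 0, 0, 0, 0], [-0.032, 0, 0, 0, 0, 0], [0, 0, 0, 0, 0, 0]]]' | python3 nudge.py
echo '[[[-0.032, 0, 0, 0, 0, 0], [-0.032, 0, 0, 0, 0, 0], [0, 0, 0, 0, 0, 0]]]' | python3 nudge.py
```

```text
clock: 23.22
position: [0.3739, -0.2488, 0.0262]
ee_rot: [-0.004, 0.706, 0.708, 0.001]
contact_force: [-0.2, 12.6, 5.9]
grip_width: 0.0061
grasp_force: 6.7
clock: 23.6
position: [0.3739, -0.2493, 0.0259]
ee_rot: [-0.006, 0.706, 0.708, 0.002]
contact_force: [-0.1, 20.7, 9.6]
grip_width: 0.0061
grasp_force: 11.2
```

In the tool's units: -0.022 m is -0.352, -0.014 m is -0.224.

```bash
echo '[[[0.096, 0, 0, 0, 0, 0], [0.064, 0, -0.224, 0, 0, 0], [-0.352, 0, 0, 0, 0, 0], [0, 0, 0, 0, 0, 0], [0, 0, 0, 0, 0, 0]]]' | python3 nudge.py 0
echo '[[[0, 0, 0.048, 0, 0, 0], [0, 0, 0.048, 0, 0, 0], [0, 0, 0.048, 0, 0, 0], [0, 0, 0, 0, 0, 0]]]' | python3 nudge.py
```

```text
clock: 24.22
position: [0.3744, -0.2703, 0.0411]
ee_rot: [0.0, 0.707, 0.707, -0.0]
contact_force: [0.2, 0.1, -0.8]
grip_width: -0.0001
grasp_force: 0.0
clock: 24.72
position: [0.3742, -0.2698, 0.0315]
ee_rot: [-0.0, 0.707, 0.707, -0.0]
contact_force: [0.4, -0.8, -0.3]
grip_width: 0.0
grasp_force: 0.0
```

```bash
echo '[[[0.112, 0, 0, 0, 0, 0], [0, 0, 0.032, 0, 0, 0], [0, 0, 0.032, 0, 0, 0], [0, 0, 0, 0, 0, 0]]]' | python3 nudge.py
echo '[[[0, 0, 0.032, 0, 0, 0], [0, 0, 0.016, 0, 0, 0], [0, 0, 0, 0, 0, 0]]]' | python3 nudge.py
```

```text
clock: 25.22
position: [0.3743, -0.2632, 0.0276]
ee_rot: [-0.0, 0.707, 0.707, -0.0]
contact_force: [0.0, 0.4, 0.1]
grip_width: -0.0003
grasp_force: 0.0
clock: 25.6
position: [0.3744, -0.2632, 0.0247]
ee_rot: [-0.0, 0.707, 0.707, -0.0]
contact_force: [0.6, 0.5, 0.2]
grip_width: -0.0003
grasp_force: 0.0
```

No contact at z=.0247 over the pocket, so the bearing may have dropped on release. Checking.

```bash
echo '[[[0, 0, -0.88, 0, 0, 0], [0, 0.32, -0.88, 0, 0, 0], [0.4, 0.24, -0.88, 0, 0, 0], [0.48, 0, -0.08, 0, 0, 0], [0, 0, 0, 0, 0, 0], [0, 0, 0, 0, 0, 0]]]' | python3 nudge.py 0.085
cat > chk.py <<'E'
from ring import *
v=cap("wrist"); pickle.dump(v,open("v9.pkl","wb"))
for X,r in (([.4454,-.268,.022],22),([.3734,-.268,.022],16)):
    d=v[2]-X; print("flat ratio",d[2]/np.linalg.norm(d))
    for q in ring(v,X,r): print(*q)
E
python3 chk.py
```

```text
clock: 26.35
position: [0.4088, -0.2087, 0.1944]
ee_rot: [-0.0, 0.707, 0.707, -0.0]
contact_force: [0.0, -0.7, 0.6]
grip_width: 0.0845
grasp_force: 0.0
flat ratio 0.9179604738648433
[288.8 228.8] [9.2 9.9] 0.931 75 [ 0.4464 -0.2672  0.022 ]
[288.8 228.6] [17.7 19.2] 0.921 79 [ 0.4463 -0.2669  0.022 ]
[288.7 228.3] [27.4 29.5] 0.93 78 [ 0.4462 -0.2666  0.022 ]
[289.4 229.2] [38.7 40.7] 0.949 123 [ 0.447  -0.2677  0.022 ]
flat ratio 0.9181338879992078
[223.9 228.8] [6.3 6.8] 0.939 117 [ 0.3734 -0.2673  0.022 ]
[223.9 228.8] [12.7 13.8] 0.915 103 [ 0.3734 -0.2673  0.022 ]
[223.9 228.6] [19.6 21.1] 0.929 104 [ 0.3734 -0.267   0.022 ]
[225.3 229.1] [28.  31.9] 0.88 140 [ 0.375  -0.2676  0.022 ]
```

Both bearings are now flat: ring ratios 0.93 and 0.92, centred at (.446,-.267) and (.373,-.267). Next I'll measure the knob from v1 and the top view.

Run:
```python
from h import *; import pickle
v1=pickle.load(open("v1.pkl","rb")); t=cap("top")
def blob(v,box,thr):
    x0,y0,x1,y1=box; g=cv2.cvtColor(v[0]["color"],cv2.COLOR_RGB2GRAY)[y0:y1,x0:x1]
    n,l,st,ce=cv2.connectedComponentsWithStats((g<thr).astype(np.uint8)); i=1+np.argmax(st[1:,4]); return ce[i]+[x0,y0],st[i]+[x0,y0,0,0,0]
b1=blob(v1,(232,292,264,338),60); b2=blob(t,(350,178,372,198),60); print(b1,b2)
print("knob tri",tri(v1,[b1[0]],t,[b2[0]]).round(4))
st=b1[1]; top=(b1[0][0],st[1]+st[3]-1-8.2); 
P=np.array([.3354,-.2678])
for z,v,p in ((.065,v1,b1[0]),(.079,t,b2[0])):
    k=onz(v,[p],z)[0]; d=k[:2]-P; print(z,k.round(4),np.hypot(*d),"lever angle",np.arctan2(d[1],d[0])+1.574-.5208)
# proj check of a model knob axis at angle a: ends
for a in (0,.05,.1,.15):
    w=a+.5208-1.574; k=P+.125*np.array([np.cos(w),np.sin(w)]); print(a,k.round(4),proj(v1,[[*k,.06]]).round(1),proj(t,[[*k,.079]]).round(1))
```

```text
Traceback (most recent call last):
ValueError: attempt to get argmax of an empty sequence
```

Run:
```python
from h import *; import pickle
v1=pickle.load(open("v1.pkl","rb")); t=cap("top"); t[0]["color"]=cv2.imread("pics/top0.png")[...,::-1].copy()
def blob(v,box,thr):
    x0,y0,x1,y1=box; g=cv2.cvtColor(v[0]["color"],cv2.COLOR_RGB2GRAY)[y0:y1,x0:x1]
    n,l,st,ce=cv2.connectedComponentsWithStats((g<thr).astype(np.uint8)); i=1+np.argmax(st[1:,4]); return ce[i]+[x0,y0],st[i]+[x0,y0,0,0,0]
b1=blob(v1,(232,292,264,338),70); b2=blob(t,(350,178,372,198),80); print(b1,b2)
print("knob tri",tri(v1,[b1[0]],t,[b2[0]]).round(4))
P=np.array([.3354,-.2678])
for z,v,p in ((.06,v1,b1[0]),(.070,t,b2[0])):
    k=onz(v,[p],z)[0]; d=k[:2]-P; print(z,k.round(4),np.hypot(*d),"lever angle",np.arctan2(d[1],d[0])+1.574-.5208)
for a in (0,.05,.1,.15):
    w=a+.5208-1.574; k=P+.125*np.array([np.cos(w),np.sin(w)]); print(a,k.round(4),proj(v1,[[*k,.06]]).round(1),proj(t,[[*k,.07]]).round(1))
```

```text
(array([248.96      , 310.80666667]), array([244, 302,  10,  21, 150])) (array([360.42857143, 188.42857143]), array([358, 187,   6,   4,  21]))
knob tri [[ 0.3983 -0.3761  0.0488  0.0031]]
0.06 [ 0.4001 -0.368   0.06  ] 0.11925619183759478 lever angle 0.05604084133114107
0.07 [ 0.3957 -0.3709  0.07  ] 0.11945643118961799 lever angle 0.011472029615548052
0 [ 0.3972 -0.3764] [[246.7 316.6]] [[362.8 187.8]]
0.05 [ 0.4026 -0.3732] [[251.  314.4]] [[361.4 185.5]]
0.1 [ 0.4078 -0.3697] [[255.2 312. ]] [[359.8 183.3]]
0.15 [ 0.4128 -0.366 ] [[259.3 309.4]] [[358.2 181.2]]
```

The knob is at about (.3995,-.375) and both views agree to a few mm. I'll move above it, descend, and grip it. A 16 mm width is the check.

In the tool's units: 0.047 m is 0.752, -0.056 m is -0.896.

```bash
echo '[[[-0.88, -0.048, 0, 0, 0, 0], [-0.88, -0.048, 0, 0, 0, 0], [-0.896, -0.048, 0, 0, 0, 0], [0, 0, 0.8, 0, 0, 0], [0, 0, 0.8, 0, 0, 0], [0, 0, 0.752, 0, 0, 0], [0, 0, 0, 0, 0, 0], [0, 0, 0, 0, 0, 0]]]' | python3 nudge.py
echo '[[[0, 0, 0, 0, 0, 0], [0, 0, 0, 0, 0, 0], [0, 0, 0, 0, 0, 0], [0, 0, 0, 0, 0, 0], [0, 0, 0, 0, 0, 0]]]' | python3 nudge.py 0 30
```

```text
clock: 27.5
position: [0.4012, -0.3751, 0.049]
ee_rot: [0.001, 0.707, 0.707, 0.0]
contact_force: [0.0, 0.0, 0.2]
grip_width: 0.0853
grasp_force: 0.0
clock: 28.12
position: [0.4001, -0.3741, 0.0482]
ee_rot: [-0.0, 0.707, 0.707, -0.0]
contact_force: [-1.9, 1.0, 4.8]
grip_width: 0.0147
grasp_force: 29.6
```

The knob is gripped (14.7 mm, 30 N). Now I'll swing it along the arc, stopping short of the end.

```bash
echo '[[[0.1456, 0.2096, 0, 0, 0, 0], [0.1712, 0.1888, 0, 0, 0, 0], [0.1952, 0.1664, 0, 0, 0, 0], [0.2144, 0.1392, 0, 0, 0, 0], [0.2304, 0.112, 0, 0, 0, 0], [0.2432, 0.0816, 0, 0, 0, 0], [0.2512, 0.0496, 0, 0, 0, 0], [0.096, 0.0096, 0, 0, 0, 0], [0, 0, 0, 0, 0, 0], [0, 0, 0, 0, 0, 0]]]' | python3 nudge.py
```

```text
clock: 29.38
position: [0.4601, -0.2753, 0.0479]
ee_rot: [-0.001, 0.707, 0.708, 0.0]
contact_force: [-4.4, 0.8, 7.2]
grip_width: 0.0149
grasp_force: 30.2
```

```bash
echo '[[[0.064, 0, 0, 0, 0, 0], [0.048, 0, 0, 0, 0, 0], [0, 0, 0, 0, 0, 0], [0, 0, 0, 0, 0, 0]]]' | python3 nudge.py
echo '[[[0, 0, 0, 0, 0, 0], [0, 0, 0, 0, 0, 0], [0, 0, 0, 0, 0, 0]]]' | python3 nudge.py 0.04
echo '[[[0, 0, -0.48, 0, 0, 0], [0, 0, -0.8, 0, 0, 0], [0.32, 0, -0.8, 0, 0, 0], [0.56, 0, -0.272, 0, 0, 0], [0, 0, 0, 0, 0, 0], [0, 0, 0, 0, 0, 0]]]' | python3 nudge.py 0.085
python3 - <<'E'
from h import *; import pickle
v=cap("wrist"); pickle.dump(v,open("v10.pkl","wb")); u,w=proj(v,[[.4884,-.2683,.028]])[0]; print(u,w)
u=int(u);w=int(w);b=(u-50,w-40,u+30,w+20); save(v,"w10.png",b,10);print(b,v[2])
E
```

```text
clock: 29.88
position: [0.4604, -0.2697, 0.0479]
ee_rot: [-0.0, 0.707, 0.707, 0.0]
contact_force: [-2.1, -2.5, 5.9]
grip_width: 0.0145
grasp_force: 30.0
clock: 30.25
position: [0.4604, -0.2698, 0.0475]
ee_rot: [-0.0, 0.707, 0.707, 0.0]
contact_force: [-0.6, -0.2, 0.3]
grip_width: 0.0402
grasp_force: 0.0
clock: 31.0
position: [0.4598, -0.2159, 0.1943]
ee_rot: [-0.0, 0.707, 0.707, -0.0]
contact_force: [0.9, -0.7, -0.3]
grip_width: 0.085
grasp_force: 0.0
281.41183304263086 225.8398180426285
(231, 185, 311, 245) [ 0.46000551 -0.14406143  0.33669056]
```

View pics/w10.png

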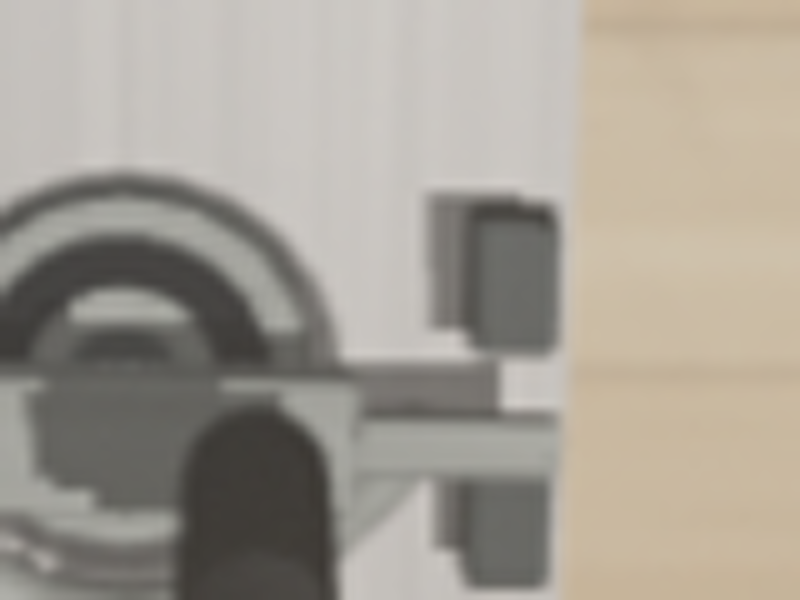

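The view shows the blocks' top faces with outer edges at crop rows about 222 and 588, and the first block's inner edge at 355. The nose lies between rows 415 (including its side) and 475, starting at column 360. Converting these at the proper heights.

Run:
```python
from h import *; import pickle
v=pickle.load(open("v10.pkl","rb")); g=cv2.cvtColor(v[0]["color"],cv2.COLOR_RGB2GRAY).astype(int)
print(g[204:246,282]); print(g[216:240,275])
f=lambda u,r,z: onz(v,[(231+u/10-.45,185+r/10-.45)],z)[0,:2].round(4)
for r in (222,355,588): print("block",r,f(510,r,.029))
for z in (.034,.036,.038,.040): print("nose",z,f(500,420,z),f(500,475,z),"width",f(500,420,z)[1]-f(500,475,z)[1],"mid",(f(500,420,z)[1]+f(500,475,z)[1])/2)
```

```text
[151  89  72  96 106 108 107 107 108 107 106 106 106 107 106 108 144 191
 198 198 199 197 135 140 166 168 166 162 139 111 104 105 105 105 105 105
 105 105 102 112 187 195]
[118 128 187 198 196 147 119 118 118 113 100 145 165 165 163 162 137 121
 119 118 118 119 117 127]
block 222 [ 0.4879 -0.2459]
block 355 [ 0.4883 -0.2611]
block 588 [ 0.489  -0.2889]
nose 0.034 [ 0.4869 -0.2667] [ 0.4871 -0.2731] width 0.006400000000000017 mid -0.26990000000000003
nose 0.036 [ 0.4868 -0.2659] [ 0.4869 -0.2723] width 0.006399999999999961 mid -0.2691
nose 0.038 [ 0.4866 -0.2651] [ 0.4867 -0.2714] width 0.006299999999999972 mid -0.26825
nose 0.04 [ 0.4864 -0.2643] [ 0.4866 -0.2706] width 0.006300000000000028 mid -0.26744999999999997
```

The notch middle is at y=-.2674, but the nose estimate depends on its height. I'll put the camera straight above the notch so that height drops out.

In the tool's units: -0.062 m is -0.992, -0.06 m is -0.96.

```bash
echo '[[[-0.96, 0.08, 0, 0, 0, 0], [-0.992, 0.08, 0, 0, 0, 0], [0, 0, 0, 0, 0, 0], [0, 0, 0, 0, 0, 0]]]' | python3 nudge.py
python3 - <<'E'
from h import *; import pickle
v=cap("wrist"); pickle.dump(v,open("v11.pkl","wb")); print(v[2])
g=cv2.cvtColor(v[0]["color"],cv2.COLOR_RGB2GRAY).astype(int)
for x in (.480,.484,.487,.490):
    u,w=proj(v,[[x,-.2674,.033]])[0].round().astype(int); print(x,u,w-24,g[w-24:w+25,u])
print(onz(v,[(256,100),(256,101)],.03)[:,1])
E
```

```text
clock: 31.55
position: [0.4695, -0.3376, 0.1934]
ee_rot: [-0.001, 0.708, 0.706, 0.0]
contact_force: [-0.6, -0.5, -0.2]
grip_width: 0.0851
grasp_force: 0.0
[ 0.469912   -0.26617348  0.33596196]
0.48 266 86 [205 192 163 160 161 161 161 161 161 161 160 160 160 160 160 159 160 168
 191 202 203 196 161 143 164 171 170 168 167 153 142 153 154 142 142 152
 166 172 179 182 182 182 188 191 191 191 197 199 199]
0.484 271 86 [200 175 106  89  89  90  90  89  89  90  90  90  90  90  89  91  89 101
 163 195 201 193 158 141 164 172 171 171 169 155 122  96  94  96  97  98
  98  98  99  99 100  99 100 101 101 101 112 165 192]
0.487 274 86 [197 158 110 109 111 111 111 111 110 111 110 111 110 111 111 111 108 105
 159 197 204 197 164 142 161 172 172 171 170 157 123 100 105 110 110 111
 110 110 111 111 111 112 111 112 111 110 109 162 195]
0.49 277 86 [198 161 110 108 109 109 109 110 110 110 110 109 110 110 109 111 108 104
 157 195 203 203 196 172 164 171 172 171 170 159 126 101 104 110 110 109
 111 110 110 110 111 112 111 111 111 110 109 160 193]
[-0.25771832 -0.25864824]
```

From straight above, the gap's middle is at row index 23.95 and the nose's at 26.06, so the pointer is about 1.9 mm short. That means moving the knob about 1.6 mm further, so I'll regrip and correct.

```bash
echo '[[[0.544, -0.0736, 0, 0, 0, 0], [0.544, -0.0736, 0, 0, 0, 0], [0, 0, 0.8, 0, 0, 0], [0, 0, 0.8, 0, 0, 0], [0, 0, 0.72, 0, 0, 0], [0, 0, 0, 0, 0, 0], [0, 0, 0, 0, 0, 0]]]' | python3 nudge.py
echo '[[[0, 0, 0, 0, 0, 0], [0, 0, 0, 0, 0, 0], [0, 0, 0, 0, 0, 0], [0, 0, 0, 0, 0, 0], [0, 0, 0, 0, 0, 0]]]' | python3 nudge.py 0 30
```

```text
clock: 32.48
position: [0.4624, -0.2692, 0.0514]
ee_rot: [0.001, 0.707, 0.707, 0.0]
contact_force: [0.8, -0.1, 0.0]
grip_width: 0.0851
grasp_force: 0.0
clock: 33.1
position: [0.4603, -0.2697, 0.0503]
ee_rot: [-0.0, 0.707, 0.707, -0.001]
contact_force: [-3.0, 0.6, 5.3]
grip_width: 0.0148
grasp_force: 29.2
```

In the tool's units: 0.0018 m is 0.0288.

```bash
echo '[[[0.0288, 0, 0, 0, 0, 0], [0, 0, 0, 0, 0, 0], [0, 0, 0, 0, 0, 0]]]' | python3 nudge.py
```

```text
clock: 33.48
position: [0.4604, -0.2687, 0.0502]
ee_rot: [0.0, 0.707, 0.707, -0.001]
contact_force: [-3.8, -2.1, 6.3]
grip_width: 0.0148
grasp_force: 29.3
```

In the tool's units: 0.0006 m is 0.0096.

```bash
echo '[[[0.0096, 0, 0, 0, 0, 0], [0, 0, 0, 0, 0, 0], [0, 0, 0, 0, 0, 0]]]' | python3 nudge.py
echo '[[[0, 0, 0, 0, 0, 0], [0, 0, 0, 0, 0, 0], [0, 0, 0, 0, 0, 0]]]' | python3 nudge.py 0.04
echo '[[[0, 0, -0.48, 0, 0, 0], [0, 0, -0.8, 0, 0, 0], [-0.32, 0, -0.8, 0, 0, 0], [-0.768, 0.128, -0.224, 0, 0, 0], [0, 0, 0, 0, 0, 0], [0, 0, 0, 0, 0, 0]]]' | python3 nudge.py 0.085
python3 - <<'E'
from h import *; import pickle
v=cap("wrist"); pickle.dump(v,open("v12.pkl","wb")); print(v[2])
g=cv2.cvtColor(v[0]["color"],cv2.COLOR_RGB2GRAY).astype(int)
for x in (.487,.490,.491):
    u,w=proj(v,[[x,-.2674,.033]])[0].round().astype(int); print(x,u,w-24,g[w-24:w+25,u])
E
```

```text
clock: 33.85
position: [0.4604, -0.2684, 0.0503]
ee_rot: [0.0, 0.707, 0.707, -0.001]
contact_force: [-3.4, -2.1, 5.8]
grip_width: 0.0148
grasp_force: 29.3
clock: 34.22
position: [0.4612, -0.2666, 0.0496]
ee_rot: [-0.0, 0.707, 0.707, 0.0]
contact_force: [0.6, 0.1, 0.3]
grip_width: 0.0402
grasp_force: 0.0
clock: 34.98
position: [0.4688, -0.3343, 0.1932]
ee_rot: [-0.001, 0.707, 0.707, 0.0]
contact_force: [0.1, 1.0, 0.1]
grip_width: 0.0849
grasp_force: 0.0
[ 0.46897477 -0.26276659  0.33566583]
0.487 274 90 [187 129 107 111 111 112 111 111 111 111 110 111 110 111 110 110 105 129
 184 204 191 168 167 172 172 170 168 155 163 146 105 101 108 111 110 111
 110 110 111 111 111 111 111 111 111 107 137 189 201]
0.49 277 90 [186 128 107 110 110 110 110 110 110 110 110 111 111 111 110 110 104 120
 181 204 194 170 167 173 173 172 169 156 165 178 142 103 107 109 109 109
 110 110 109 110 111 111 110 111 110 107 136 188 200]
0.491 278 90 [186 127 107 110 110 109 110 110 110 111 111 111 111 111 111 111 104 118
 179 202 193 171 165 172 171 170 169 156 164 186 152 107 107 110 110 111
 110 110 111 110 112 111 111 112 110 108 137 189 200]
```

The nose middle is now at index 23.9 against the gap middle at 23.4, about 0.4 mm off, so the pointer is central. The lever swung freely over both bearings, and the gripper is clear.

```bash
python3 -c "
from rig import arm
print(arm.job_done())"
```

```text
the job is handed in; nothing more can be done
None
```

I slid both bearings into their own pockets, where they measured flat, and swung the lever over them until its pointer stood about 0.4 mm from the middle of the notch; I then handed the job in at about 35 s, and no verdict came back. One press on the large bearing while it hung aslant reached about 50 N at the fingertips.

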